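Set a straightedge to two scribing pins

ROBOT

A 6-joint arm with a two-finger parallel gripper is mounted at the origin on the work surface. World frame = base frame: x ahead of the robot, y to its left, z up, the work surface at z = 0. Lengths are in m, angles in rad, forces in N, time in s.
With the tool pointing down it reaches from about 0.275 to 1 m from the base axis. Payload 8.4 kg.
Tool frame: the origin (TCP) lies at the very end of the fingers, on their centre line; the grasp point (between the pads) lies behind it (env.grip_point_offset is the z of the grasp point in the tool frame, in m); z points along the fingers, y is the line along which they close (so a half turn about z gives the same grasp; the last joint's range is limited). The gripper opens to 85 mm and grips with 20 to 120 N. Pads are 22 mm wide; open, the fingers measure 114 mm over their backs; the gripper's body (76 mm by 85 mm) begins 54 mm behind the grasp point. The pads swing forward as they close: fully open they stand 13 mm farther back than shut.
Start: joints at [1.137, 0.353, 1.633, -0, 1.155, -0.002], TCP at [0.262, 0.568, 0.231] pointing down, gripper open.
Joint ranges: [-2.63, 2.63], [-0.92, 2.1], [0.06, 2.66], [-1.3, 4.44], [0, 2.69], [-3.02, 3.02]. Speed limits (rad/s): [2.22, 2.22, 2.79, 3.14, 3.14, 3.14].

INTERFACE

Orientations are given as [roll, pitch, yaw] about the fixed x, y, z axes, in that order (R = Rz(yaw) Ry(pitch) Rx(roll)).
In Python, from bench import get_obs, viewer, job, find_in, env gives the robot as it stands.
- The arm moves only by the tool move_arm, never from a script. Its argument "plan" is a list of rows, each a list of 6 numbers: the shift along the world's x, y, z in m, then the turn, a rotation vector about the world's x, y, z in degrees. In form: [[dx, dy, dz, ax, ay, az], ...]. A call has 1 to 20 rows; each row shifts and turns the commanded pose from where the row before left it; what a row does not reach is not made up. A row lasts 1/12 s, in which the tool goes at most 41.7 mm and 7.16 degrees, less where a joint would pass 70% of its speed; a pose out of reach is approached as far as the arm can. A call with a gripper value outside its range is refused whole. "grip" is the opening, from 0 (shut) to 1 (fully open), set as the call begins (left out, the last holds). The fingers move at their own pace and stop on an object; the grip force is fixed at half the most. Time passes only in rows, so rows that do not move let the fingers close. It gives the time, the measured TCP pose, the force, the opening and the grip force at its end, in the units of the state.
- get_obs(): the state, without advancing time (a new reading comes with each control period).
- viewer.snapshot(name): name is "scene" or "top" or "wrist"; returns a dict with "color" (384x512x3 uint8, blue, green, red), "fx", "fy", "cx", "cy" (pixels), "extrinsics" (4x4, takes a point from camera to world coordinates); the wrist camera has in their place "mount" (4x4, takes a point from camera to tool coordinates, whose origin is the TCP and whose axes are the flange's). Camera axes: x right, y down, z forward; pixel columns grow to the right and rows downward; lengths in m; the calibration is good to about 2 mm. The wrist camera is an equidistant fisheye: a pixel r from the principal point sees the ray r / f radians off the axis. A picture is of the moment at which its call begins: read the wrist's pose just before it. There is no depth.
- job.sign_off(): hands the job in; it is judged then, once.
Trained networks look in a picture, given as the dict that the camera call returned (one of the last four; its "shot" number tells which), for a name from the list of things; names that differ only in an ending like _2 or _b are one class to them, and where a whole thing is asked for, a point or a joint stands for the part that bears it (a point fixed in the world has none). Each returns a list of dicts, best first, with "confidence" (0 to 1); they miss things now and then, are a little off and sometimes report something else, mostly with a low value. They report only what shows in the picture. A call takes as long as a camera call. They do not tell look-alikes from the thing itself.
- find_in(picture, label): "extent" ([left, top, width, height] in pixels, round what is visible of it).
The state is a dict: "time": time; "joint_positions": joint angles; "qd": joint speeds; "effort": joint torques, N m; "tcp_pos": TCP position; "tcp_rot": TCP orientation; "force": force on the tool from outside, world axes, zero at the start; "ft_torque": the same for the moment, N m; "opening": finger opening in m; "gripper_force": force on a finger pad.
Only numpy, scipy, OpenCV 4.12 (cv2) and the standard library are available. Lean on these libraries where they do the work, as an engineer would, in place of code of your own. Each camera call takes 0.05 s, during which the arm holds its last target. There are 200 camera calls.

TASK

Slide the aluminium angle straightedge over the copper plaque, without lifting it, until its front edge touches both upright steel pins, and press it gently against both pins at once for a moment. Then stand the steel weight upright on the flat of the straightedge so that it stays there against both pins, let go, and leave the other things on the bench where they are.

Things in the scene. Friction and masses are not known exactly. Their poses are not given: they have to be found in the camera images.
- plaque: copper plaque on a wooden backing board, fixed to the bench: 300 mm (its x, away from the robot) x 340 mm (its y), flat copper top 20 mm above the bench. Origin at the centre of its underside, at bench height
- slot_left: slotted steel insert let flush into the copper (42 x 18 mm, long side along the plaque's x, no obstacle) with its rigid upright steel pin, 10 mm diameter, 26 mm tall. The pin is locked at an unknown place along the slot, up to 10 mm either way from the middle in the insert's x; it does not yield. Marks the left (larger y) end of the line. Origin: middle of the slot, at the copper's surface
- slot_right: the same, with its own independently set pin, at the right (smaller y) end, 140 to 200 mm from the left one; only the inserts' poses are reported, not the pins', and the line through the pins may slant. A pin must not take over 10 N. Pushed at mid-length, the straightedge meets 2-4 N sliding, up to about 7 N while it swings on one pin, and a steep rise once both pins touch
- straightedge: loose aluminium angle straightedge lying on the copper nearer the robot than the pins, 0.3-0.5 kg: flat strip 50 mm wide (x) x 260 long (y) x 6 thick, with an upright flange along its back edge (x -25 to -17 mm, 8 mm thick), flange top 26 mm above the copper. Origin: middle of its underside; x points to the front edge, at x = +25 mm. Free flat: x -17 to +25. Slides with a few newtons
- weight: plain steel weight, 0.25 to 0.35 kg, 66 mm tall: round body 32 mm diameter up to 28 mm, then a taper and a round grip 24 mm diameter from 34 to 66 mm above its foot. Stands on the bench at the left or right of the plaque. Origin at the centre of its foot, z up
- pot: small lidded steel pot with a pointed knob, 68 mm across, 88 mm tall; bystander. Stands at one side of the plaque (the weight at the other). Origin at the centre of its foot
- hammer: chasing hammer, 220 mm long, lying on the bench; bystander
- graver: graver with a square wooden handle, about 117 mm long, 14 mm high, lying on the copper beyond the pins; bystander
- dish: round copper dish, 100 mm across, 18 mm high; bystander
- punch: square dark steel punch, 110 x 9 x 9 mm, lying on the bench near the robot; bystander
- cup: brass cup, 70 mm across, 80 mm tall; bystander
- blank: flat copper disc, 80 mm across, 6 mm thick; bystander
Not all that is in view belongs to the job. What is shaped like the weight but red or yellow is not meant.

How it is judged:
On the way, in this order (a step that is already met when the one before it is completed fails the run):
1. the straightedge presses on both pins at once (over 0.5 N on each) for 0.3 s (contact force between straightedge and slot_left above 0.5 N and contact force between straightedge and slot_right above 0.5 N), for 0.3 s.
2. the weight stands on the straightedge (contact force between weight and straightedge above 1.5 N and angle between weight's own z axis and vertical below 0.1 rad), for 0.2 s.
At the end, for the whole second after the job is handed in: The straightedge lies flat on the copper with its front edge within 2 mm of touching both pins, both pins within its length; the weight stands upright on the straightedge, resting its weight on it; both are at rest and released (all of step 2 and x of each of pin_left_c0, pin_right_c0 in the frame of straightedge below 0.032 m and y of pin_left_c0 in the frame of straightedge below 0.13 m and y of pin_right_c0 in the frame of straightedge above -0.13 m and angle between straightedge's own z axis and vertical below 0.04 rad and linear speed of each of weight, straightedge below 0.01 m/s).
It fails at once if the straightedge pushes a pin with more than 10 N (contact force between straightedge and slot_left above 10 N or contact force between straightedge and slot_right above 10 N).
It fails at once if the straightedge is lifted more than 12 mm off the copper (z of straightedge in the frame of plaque above 0.032 m).
It fails at once if another thing on the bench is moved more than 30 mm (distance of any of pot, hammer, graver, dish, punch, cup, blank from where it was at the start of the episode above 0.03 m).
It also fails if it takes over 69 s, if anything falls off the work surface, if the arm or the gripper's body presses on something with over 40 N, if the wrist force passes 120 N, or if a joint passes its speed limit or range.

## Working session

There is one attempt and no reset: what is moved stays moved. The work goes in short steps, Python scripts to look and compute and a tool call to move; the robot and the scene stay as the last step left them, time stands still between calls to the robot, and variables do not carry over. Pictures are saved under pics/ and viewed, at most 10 in all, crops included, and the job is handed in when it is done.

Besides the shell and the picture viewer there is one more tool, called after "Call:" as name(argument=value, ...), one argument or row to a line, values as JSON. move_arm: Moves the arm, as the interface text tells. Its arguments: {"type":"object","properties":{"plan":{"type":"array","items":{"type":"array","items":{"type":"number"}}},"grip":{"type":"number"}},"required":["plan"]}

```bash
mkdir -p pics
cat > h.py <<'E'
import numpy as np,cv2
from bench import get_obs,viewer,job,find_in,env
def ray(p,u,v):
    E=np.array(p["extrinsics"]);d=np.array([(u-p["cx"])/p["fx"],(v-p["cy"])/p["fy"],1.]);return E[:3,3],E[:3,:3]@d
def onz(p,u,v,z):
    o,d=ray(p,u,v);return o+d*(z-o[2])/d[2]
def proj(p,P):
    E=np.linalg.inv(np.array(p["extrinsics"]));c=E[:3,:3]@np.array(P)+E[:3,3];return c[0]/c[2]*p["fx"]+p["cx"],c[1]/c[2]*p["fy"]+p["cy"]
E
python3 - <<'E'
from h import *
o=get_obs();print({k:np.round(v,3) for k,v in o.items()},env.grip_point_offset)
for n in("scene","top"):
    p=viewer.snapshot(n);cv2.imwrite(f"pics/{n}0.png",cv2.resize(p["color"],(800,600),interpolation=cv2.INTER_CUBIC))
    print(n,p["fx"],p["cx"],p["cy"],np.round(p["extrinsics"],3).tolist())
    for l in "plaque slot_left slot_right straightedge weight pot hammer graver dish punch cup blank".split():
        print(l,[(np.round(d["extent"],1).tolist(),round(d["confidence"],2)) for d in find_in(p,l)[:3]])
E
```

```text
{'time': np.float64(0.0), 'joint_positions': array([ 1.137,  0.354,  1.634, -0.   ,  1.155, -0.002]), 'qd': array([ 0.002, -0.   , -0.   ,  0.002, -0.   , -0.   ]), 'effort': array([ 2.0000e-03, -6.0526e+01, -3.4207e+01,  0.0000e+00,  9.0000e-03,
       -0.0000e+00]), 'tcp_pos': array([0.261, 0.567, 0.231]), 'tcp_rot': array([-3.14,  0.  ,  2.71]), 'force': array([ 0.161, -0.103,  0.845]), 'ft_torque': array([ 0.049, -0.03 ,  0.022]), 'gripper_force': np.float64(0.0), 'opening': np.float64(0.085)} -0.0187
scene 404.2551428360456 259.12657890424265 185.75657363079551 [[0.533, 0.53, -0.66, 1.271], [0.846, -0.332, 0.417, -0.454], [0.002, -0.781, -0.625, 0.697], [0.0, 0.0, 0.0, 1.0]]
plaque [([183.4, 151.0, 163.7, 103.0], 0.77)]
slot_left [([294.0, 183.7, 11.1, 15.4], 0.6)]
slot_right [([236.1, 202.8, 11.5, 16.5], 0.58), ([182.9, 152.5, 165.8, 101.2], 0.21)]
straightedge [([202.0, 158.7, 93.1, 30.3], 0.91), ([120.6, 195.0, 16.9, 23.4], 0.7)]
weight [([79.6, 201.6, 17.9, 26.7], 0.74), ([324.6, 114.8, 20.8, 26.7], 0.72), ([121.4, 195.5, 15.3, 24.0], 0.71)]
pot [([324.3, 117.0, 19.7, 26.5],
[... 452 characters left out ...]
, 0.309], [-0.992, -0.122, 0.028, -0.04], [-0.001, -0.216, -0.976, 1.299], [0.0, 0.0, 0.0, 1.0]]
plaque [([189.1, 134.8, 135.7, 127.8], 0.91)]
slot_left [([227.8, 166.4, 8.5, 11.3], 0.47)]
slot_right []
straightedge [([209.1, 193.4, 86.4, 51.9], 0.76)]
weight [([389.8, 251.6, 16.5, 11.5], 0.47), ([376.1, 268.7, 6.9, 13.6], 0.43), ([357.7, 238.8, 13.3, 12.9], 0.42)]
pot [([116.3, 206.1, 26.9, 28.2], 0.85)]
hammer [([387.3, 159.6, 26.2, 76.7], 0.68), ([107.7, 147.0, 30.2, 31.0], 0.18)]
graver [([250.6, 144.8, 37.2, 16.5], 0.53)]
dish [([106.9, 146.8, 31.2, 32.7], 0.84)]
punch [([252.9, 149.2, 33.4, 15.3], 0.4)]
cup [([307.6, 109.2, 17.8, 33.0], 0.59)]
blank [([334.8, 278.8, 25.0, 26.1], 0.88)]
```

View pics/scene0.png

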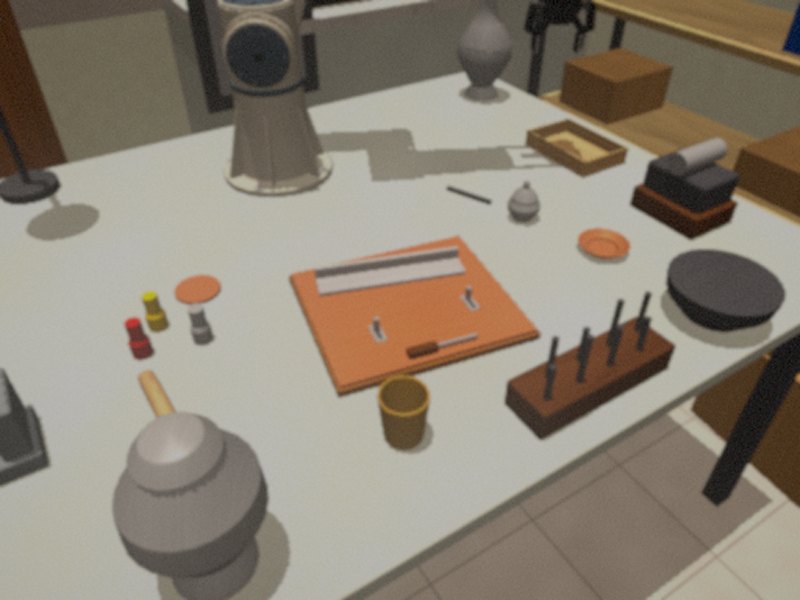

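View pics/top0.png

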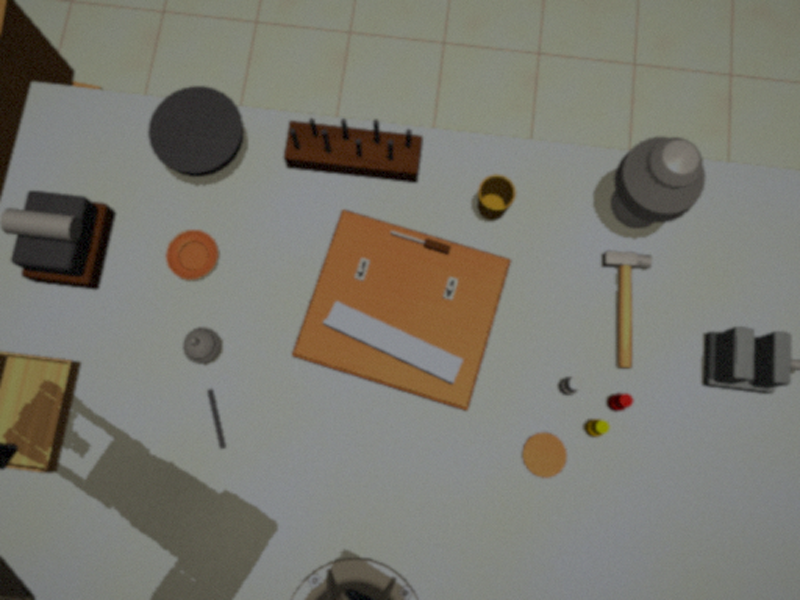

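The scene picture shows the plaque with the flange on the robot's side, and the pins at about (468,295) and (377,328). The grey weight is at (200,324), with red and yellow look-alikes beside it. In the top view the straightedge is centred at about (395,342), the pins at (363,268) and (450,288), and the weight at (568,386).

Run:
```python
from h import *
T=viewer.snapshot("top");S=viewer.snapshot("scene");W=viewer.snapshot("wrist")
k=1/1.5625
def q(n,u,v,z): print(n,np.round(onz(T,u*k,v*k,z),3))
for n,u,v in (("cFL",343,211),("cFR",510,261),("cNR",467,409),("cNL",293,356),("pinLbase",362,272),("pinRbase",449,293)): q(n,u,v,.02)
for n,u,v in (("seFL",338,302),("seFR",463,358),("seNR",455,383),("seNL",325,322)): q(n,u,v,.026)
q("wt",568,386,.033);q("red",620,401,.033);q("yel",597,428,.033);q("pot",202,345,.04)
def tri(a,b):
    o1,d1=ray(T,*a);o2,d2=ray(S,*b);A=np.c_[d1,-d2];t=np.linalg.lstsq(A,o2-o1,rcond=None)[0];p1=o1+d1*t[0];p2=o2+d2*t[1];return np.round((p1+p2)/2,3),round(np.linalg.norm(p1-p2),4)
print("weight top",tri((565*k,383*k),(195*k,309*k)))
print("pinL top",tri((364*k,263*k),(467*k,288*k)),"pinR top",tri((452*k,283*k),(376*k,320*k)))
for n,z in(("wt",.03),): print(np.round(onz(S,200*k,324*k,z),3))
print(W["fx"],W["cx"],W["cy"],np.round(W["mount"],3).tolist())
```

```text
cFL [0.749 0.125 0.02 ]
cFR [ 0.689 -0.203  0.02 ]
cNR [ 0.403 -0.151  0.02 ]
cNL [0.459 0.176 0.02 ]
pinLbase [0.633 0.072 0.02 ]
pinRbase [ 0.613 -0.096  0.02 ]
seFL [0.569 0.108 0.026]
seFR [ 0.493 -0.134  0.026]
seNR [ 0.446 -0.124  0.026]
seNL [0.528 0.126 0.026]
wt [ 0.465 -0.327  0.033]
red [ 0.45  -0.421  0.033]
yel [ 0.397 -0.383  0.033]
pot [0.456 0.34  0.04 ]
weight top (array([ 0.465, -0.323,  0.058]), np.float64(0.0152))
pinL top (array([0.641, 0.066, 0.054]), np.float64(0.0033)) pinR top (array([ 0.625, -0.098,  0.049]), np.float64(0.0012))
[ 0.466 -0.329  0.03 ]
297.3186396354542 257.63768663116366 187.60949921907934 [[-0.002, -0.965, -0.261, 0.067], [1.0, -0.001, -0.001, 0.001], [0.0, -0.261, 0.965, -0.142], [0.0, 0.0, 0.0, 1.0]]
```

Call:
move_arm(
  plan=[
    [0.011,-0.024,0.001,0,0,-6.9],
    [0.011,-0.024,0.001,0,0,-6.9],
    [0.011,-0.024,0.001,0,0,-6.9],
    [0.011,-0.024,0.001,0,0,-6.9],
    [0.011,-0.024,0.001,0,0,-6.9],
    [0.011,-0.024,0.001,0,0,-6.9],
    [0.011,-0.024,0.001,0,0,-6.9],
    [0.011,-0.024,0.001,0,0,-6.9],
    [0.011,-0.024,0.001,0,0,-6.9],
    [0.011,-0.024,0.001,0,0,-6.9],
    [0.011,-0.024,0.001,0,0,-6.9],
    [0.011,-0.024,0.001,0,0,-6.9],
    [0.011,-0.024,0.001,0,0,-6.9],
    [0.011,-0.024,0.001,0,0,-6.9],
    [0.011,-0.024,0.001,0,0,-6.9],
    [0.011,-0.024,0.001,0,0,-6.9],
    [0.011,-0.024,0.001,0,0,-6.9],
    [0.011,-0.024,0.001,0,0,-6.9],
    [0.011,-0.024,0.001,0,0,-6.9],
    [0.011,-0.024,0.001,0,0,-6.9],
  ],
  grip=0,
)

```text
time: 3.12
tcp_pos: [0.482, 0.0864, 0.2515]
tcp_rot: [3.142, -0.0, 0.295]
force: [0.1, 0.5, 0.3]
opening: 0.0001
gripper_force: 0.0
```

Call:
move_arm(
  plan=[
    [0.01,-0.022,0,0,0,-6.9],
    [0.01,-0.022,0,0,0,-6.9],
    [0.01,-0.022,0,0,0,-6.9],
    [0.01,-0.022,0,0,0,-6.9],
    [0,0,0,0,0,0],
    [0,0,0,0,0,0],
  ],
)

```text
time: 3.62
tcp_pos: [0.5218, -0.0012, 0.2512]
tcp_rot: [-3.141, 0.0, -0.181]
force: [0.0, 0.8, 0.1]
opening: 0.0001
gripper_force: 0.0
```

```bash
cat >> h.py <<'E'
from scipy.spatial.transform import Rotation as Ro
def pose():
    o=get_obs();M=np.eye(4);M[:3,:3]=Ro.from_euler("xyz",o["tcp_rot"]).as_matrix();M[:3,3]=o["tcp_pos"];return M
def wshot(name=None):
    M=pose();p=viewer.snapshot("wrist");p["X"]=M@np.array(p["mount"])
    if name: cv2.imwrite(f"pics/{name}.png",cv2.resize(p["color"],(800,600),interpolation=cv2.INTER_CUBIC))
    return p
def wray(p,u,v):
    a=np.array([(u-p["cx"]),(v-p["cy"])]);r=np.hypot(*a)+1e-9;t=r/p["fx"]
    d=np.r_[a/r*np.sin(t),np.cos(t)];return p["X"][:3,3],p["X"][:3,:3]@d
def wonz(p,u,v,z):
    o,d=wray(p,u,v);return o+d*(z-o[2])/d[2]
def wproj(p,P):
    E=np.linalg.inv(p["X"]);c=E[:3,:3]@np.array(P)+E[:3,3];t=np.arctan2(np.hypot(c[0],c[1]),c[2]);a=c[:2]/(np.hypot(c[0],c[1])+1e-9)*t*p["fx"];return a[0]+p["cx"],a[1]+p["cy"]
E
python3 - <<'E'
from h import *
p=wshot("w1");np.savez("w1.npz",X=p["X"],c=[p["fx"],p["cx"],p["cy"]])
o=get_obs();print(o["tcp_pos"],o["tcp_rot"],o["force"],o["time"],o["opening"])
for l in "slot_left slot_right straightedge graver".split():
    print(l,[(np.round(d["extent"],1).tolist(),round(d["confidence"],2)) for d in find_in(p,l)[:3]])
E
```

```text
[ 5.21365567e-01 -4.13671399e-04  2.51152850e-01] [-3.14133088e+00  5.06868007e-04 -1.79567345e-01] [ 0.5364288   0.38316394 -0.22729113] 3.6667 -4.80558830871066e-06
slot_left [([180.4, 66.1, 9.2, 32.4], 0.8), ([312.4, 54.9, 9.7, 33.9], 0.29)]
slot_right [([310.9, 53.0, 13.5, 35.2], 0.83)]
straightedge [([156.7, 145.7, 201.4, 64.3], 0.65), ([461.9, 149.3, 35.5, 29.6], 0.36)]
graver [([206.6, 12.0, 97.1, 13.5], 0.97)]
```

View pics/w1.png

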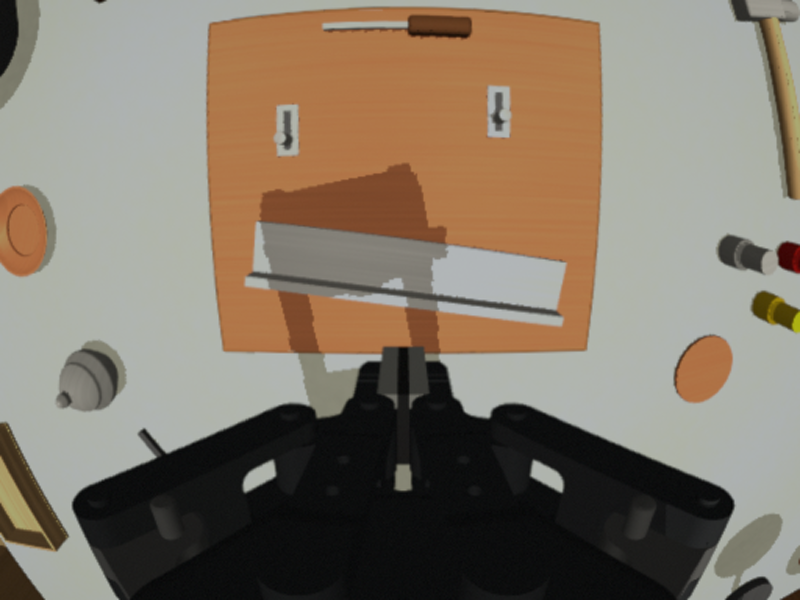

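The wrist view shows the slots at about (287,130) and (498,112). The straightedge's front edge runs from (257,223) to (565,263), and its flange lies along the lower side. I'll zoom in on the pins.

Run:
```python
from h import *
im=cv2.imread("pics/w1.png");a=im[85:175,250:330];b=im[75:165,460:540]
cv2.imwrite("pics/w1c.png",cv2.resize(np.hstack([a,b]),None,fx=5,fy=5,interpolation=cv2.INTER_CUBIC))
d=np.load("w1.npz");p=dict(X=d["X"],fx=d["c"][0],cx=d["c"][1],cy=d["c"][2]);k=1/1.5625
for n,u,v,z in(("sL",180.4+4.6,66.1+16.2,.02),("sR",311+6.7,53+17.6,.02),("FL",257*k,223*k,.026),("FR",565*k,263*k,.026),("BL",246*k,286*k,.02),("BR",562*k,326*k,.02),("flTopInL",248*k,274*k,.046),("flTopInR",562*k,313*k,.046),("flTopOutL",246*k,286*k,.046),("flTopOutR",562*k,326*k,.046),("wtTop",768*k,261*k,.066)): print(n,np.round(wonz(p,u,v,z),4))
```

```text
sL [0.6391 0.0715 0.02  ]
sR [ 0.6228 -0.0951  0.02  ]
FL [0.5691 0.1126 0.026 ]
FR [ 0.4898 -0.1329  0.026 ]
BL [0.5181 0.138  0.02  ]
BR [ 0.4319 -0.1271  0.02  ]
flTopInL [0.5321 0.1233 0.046 ]
flTopInR [ 0.4539 -0.1199  0.046 ]
flTopOutL [0.5229 0.1276 0.046 ]
flTopOutR [ 0.4427 -0.119   0.046 ]
wtTop [ 0.4687 -0.3288  0.066 ]
```

View pics/w1c.png

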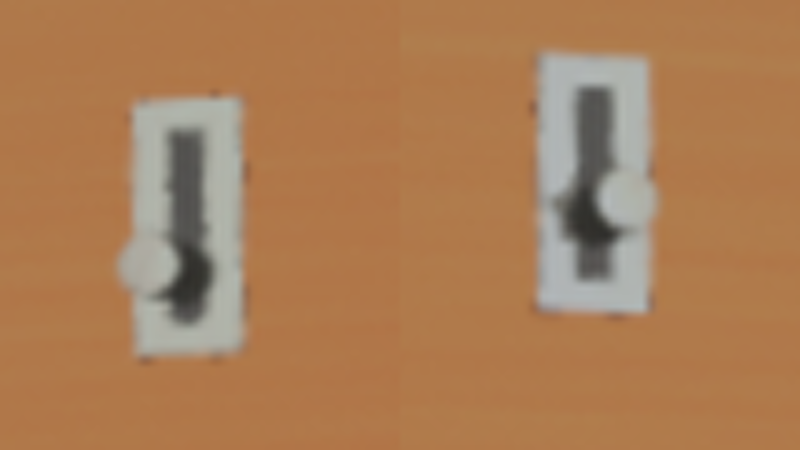

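Run:
```python
from h import *
d=np.load("w1.npz");p=dict(X=d["X"],fx=d["c"][0],cx=d["c"][1],cy=d["c"][2]);k=1/1.5625
for n,u,v in(("L",280,138),("R",505.4,115)): print(n,np.round(wonz(p,u*k,v*k,.046),4))
print(np.round([wonz(p,(250+187/5)*k,(85+265/5)*k,.02),wonz(p,(460+195/5)*k,(75+205/5)*k,.02)],4))
```

```text
L [0.63   0.0739 0.046 ]
R [ 0.6158 -0.0955  0.046 ]
[[ 0.6318  0.0743  0.02  ]
 [ 0.6179 -0.0963  0.02  ]]
```

Call:
move_arm(
  plan=[
    [-0.022,0.001,-0.03,0,0,0],
    [-0.022,0.001,-0.03,0,0,0],
    [-0.022,0.001,-0.03,0,0,0],
    [0,0,-0.03,0,0,0],
    [0,0,-0.03,0,0,0],
    [0,0,-0.03,0,0,0],
    [0,0,-0.02,0,0,0],
    [0,0,-0.012,0,0,0],
    [0,0,-0.008,0,0,0],
    [0,0,0,0,0,0],
    [0,0,0,0,0,0],
  ],
)

```text
time: 4.78
tcp_pos: [0.4557, 0.003, 0.0315]
tcp_rot: [-3.142, 0.0, -0.18]
force: [0.8, -0.7, 1.0]
opening: 0.0001
gripper_force: 0.0
```

Call:
move_arm(
  plan=[
    [0.003,-0.0005,0,0,0,0],
    [0.003,-0.0005,0,0,0,0],
    [0.003,-0.0005,0,0,0,0],
    [0.003,-0.0005,0,0,0,0],
    [0.003,-0.0005,0,0,0,0],
    [0.003,-0.0005,0,0,0,0],
    [0.003,-0.0005,0,0,0,0],
    [0.003,-0.0005,0,0,0,0],
    [0.003,-0.0005,0,0,0,0],
    [0.003,-0.0005,0,0,0,0],
    [0.003,-0.0005,0,0,0,0],
    [0.003,-0.0005,0,0,0,0],
    [0.003,-0.0005,0,0,0,0],
    [0.003,-0.0005,0,0,0,0],
    [0.003,-0.0005,0,0,0,0],
  ],
)

```text
time: 6.03
tcp_pos: [0.5009, -0.0049, 0.0312]
tcp_rot: [-3.142, -0.0, -0.18]
force: [-2.3, 0.3, -0.4]
opening: -0.0
gripper_force: 1.1
```

Run:
```python
from h import *
p=wshot("w2");np.savez("w2.npz",X=p["X"],c=[p["fx"],p["cx"],p["cy"]]);o=get_obs();print(o["tcp_pos"],o["force"])
```

```text
[ 0.50175825 -0.00498305  0.03136395] [ 0.2658072   0.41868837 -0.80502345]
```

View pics/w2.png

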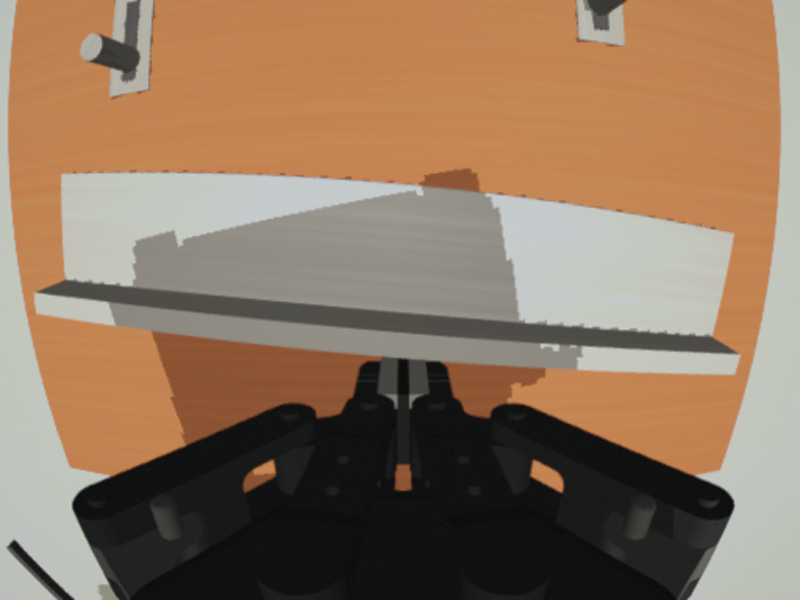

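The straightedge is sliding well: its front edge runs from (61,173) to (734,233), and the left pin's base is at about (130,68).

```bash
cat >> h.py <<'E'
PL=np.array([.630,.0739]);PR=np.array([.616,-.0955])
def se(p,a,b):
    k=1/1.5625;L=wonz(p,a[0]*k,a[1]*k,.026)[:2];R=wonz(p,b[0]*k,b[1]*k,.026)[:2]
    y=(L-R)/np.linalg.norm(L-R);n=np.array([y[1],-y[0]]);m=(L+R)/2
    print("len",np.linalg.norm(L-R),"yaw",np.degrees(np.arctan2(n[1],n[0])),"mid front",m,"centre",m-.025*n)
    for q,s in((PL,"L"),(PR,"R")): print(s,"gap",round((q-m)@n-.005,4),"y",round((q-m)@y,4))
    t=pose()[:2,3];print("tcp in se",(t-m)@n+.025,(t-m)@y)
E
python3 - <<'E'
from h import *
d=np.load("w2.npz");p=dict(X=d["X"],fx=d["c"][0],cx=d["c"][1],cy=d["c"][2])
se(p,(61,173),(734,233))
print(np.array(wproj(p,[*PL,.046]))*1.5625,np.array(wproj(p,[*PL,.02]))*1.5625)
E
```

```text
len 0.26002589411147264 yaw -15.65498519400325 mid front [ 0.56180088 -0.0132664 ] centre [ 0.53772828 -0.0065203 ]
L gap 0.0371 y 0.1023
R gap 0.0694 y -0.0646
tcp in se -0.03505050318561626 -0.008226077839094815
[92.10336117 46.89535294] [132.2155259   60.40684161]
```

Call:
move_arm(
  plan=[
    [0.003,-0.0004,0,0,0,0],
    [0.003,-0.0004,0,0,0,0],
    [0.003,-0.0004,0,0,0,0],
    [0.003,-0.0004,0,0,0,0],
    [0.003,-0.0004,0,0,0,0],
    [0.003,-0.0004,0,0,0,0],
    [0.003,-0.0004,0,0,0,0],
    [0.003,-0.0004,0,0,0,0],
    [0.003,-0.0004,0,0,0,0],
    [0.003,-0.0004,0,0,0,0],
  ],
)

```text
time: 6.92
tcp_pos: [0.5308, -0.0089, 0.0313]
tcp_rot: [3.142, 0.0, -0.181]
force: [-2.2, -0.5, -0.0]
opening: -0.0002
gripper_force: 1.1
```

Run:
```python
from h import *
p=wshot("w3");np.savez("w3.npz",X=p["X"],c=[p["fx"],p["cx"],p["cy"]]);o=get_obs();print(o["tcp_pos"],o["force"])
```

```text
[ 0.53167377 -0.00897874  0.03139756] [ 0.35893423  0.09758516 -1.07880033]
```

View pics/w3.png

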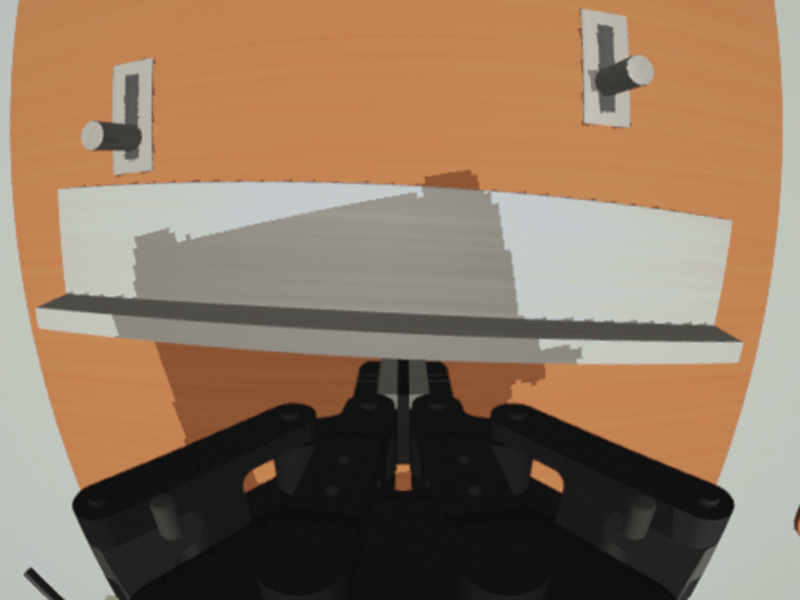

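The left pin's top is at (92,135) with its base at about (133,139); the right pin's top is at (640,71) with its base at about (603,82). The front edge runs from (58,188) to (732,219).

Run:
```python
from h import *
d=np.load("w3.npz");p=dict(X=d["X"],fx=d["c"][0],cx=d["c"][1],cy=d["c"][2]);k=1/1.5625
for a,z in(((92,135),.046),((133,139),.02),((640,71),.046),((603,82),.02)): print(a,wonz(p,a[0]*k,a[1]*k,z))
se(p,(58,188),(732,219))
```

```text
(92, 135) [0.63045504 0.07433627 0.046     ]
(133, 139) [0.62993864 0.07451852 0.02      ]
(640, 71) [ 0.61582224 -0.09490171  0.046     ]
(603, 82) [ 0.61658937 -0.09412646  0.02      ]
len 0.2596416733389685 yaw -13.235516892055813 mid front [ 0.59194084 -0.01529529] centre [ 0.56760491 -0.00957143]
L gap 0.0116 y 0.0955
R gap 0.0368 y -0.0726
tcp in se -0.03511240787930958 -0.00764964240470193
```

Call:
move_arm(
  plan=[
    [0.0015,-0.0001,0,0,0,0],
    [0.0015,-0.0001,0,0,0,0],
    [0.0015,-0.0001,0,0,0,0],
    [0.0015,-0.0001,0,0,0,0],
    [0.0015,-0.0001,0,0,0,0],
    [0.001,-0.0001,0,0,0,0],
    [0.0005,0,0,0,0,0],
    [0.0005,0,0,0,0,0],
    [0.0005,0,0,0,0,0],
    [0.0005,0,0,0,0,0],
    [0.0005,0,0,0,0,0],
    [0.0005,0,0,0,0,0],
    [0.0005,0,0,0,0,0],
    [0.0005,0,0,0,0,0],
    [0.0005,0,0,0,0,0],
    [0.0005,0,0,0,0,0],
    [0.0005,0,0,0,0,0],
    [0.0005,0,0,0,0,0],
  ],
)

```text
time: 8.47
tcp_pos: [0.5451, -0.0095, 0.0313]
tcp_rot: [-3.142, 0.0, -0.18]
force: [-2.6, -0.2, 0.9]
opening: -0.0002
gripper_force: 1.3
```

Call:
move_arm(
  plan=[
    [0.0005,0,0,0,0,0],
    [0.0005,0,0,0,0,0],
    [0.0005,0,0,0,0,0],
    [0.0005,0,0,0,0,0],
  ],
)

```text
time: 8.8
tcp_pos: [0.5469, -0.0096, 0.0312]
tcp_rot: [3.141, 0.0, -0.181]
force: [-3.9, -0.6, 1.4]
opening: -0.0
gripper_force: 1.7
```

Call:
move_arm(
  plan=[
    [0.0005,0,0,0,0,0],
    [0.0005,0,0,0,0,0],
    [0.0005,0,0,0,0,0],
    [0.0005,0,0,0,0,0],
  ],
)

```text
time: 9.13
tcp_pos: [0.5492, -0.0094, 0.0312]
tcp_rot: [-3.142, -0.0, -0.18]
force: [-4.6, -1.0, 0.9]
opening: -0.0004
gripper_force: 1.6
```

Call:
move_arm(
  plan=[
    [0.0005,0,0,0,0,0],
    [0.0005,0,0,0,0,0],
    [0.0005,0,0,0,0,0],
    [0.0005,0,0,0,0,0],
    [0.0005,0,0,0,0,0],
    [0.0005,0,0,0,0,0],
  ],
)

```text
time: 9.63
tcp_pos: [0.5524, -0.0095, 0.0313]
tcp_rot: [-3.141, -0.001, -0.18]
force: [-2.6, -1.5, -1.0]
opening: 0.0002
gripper_force: 1.0
```

Call:
move_arm(
  plan=[
    [0.0005,0,0,0,0,0],
    [0.0005,0,0,0,0,0],
  ],
)

```text
time: 9.8
tcp_pos: [0.5532, -0.0094, 0.0313]
tcp_rot: [-3.142, -0.0, -0.18]
force: [-3.4, -1.8, -1.0]
opening: -0.0002
gripper_force: 1.2
```

Run:
```python
from h import *
p=wshot("w4");np.savez("w4.npz",X=p["X"],c=[p["fx"],p["cx"],p["cy"]]);o=get_obs();print(o["tcp_pos"],o["force"])
```

```text
[ 0.55324143 -0.00945481  0.03128985] [-1.46997843 -1.31023854 -1.00887101]
```

View pics/w4.png

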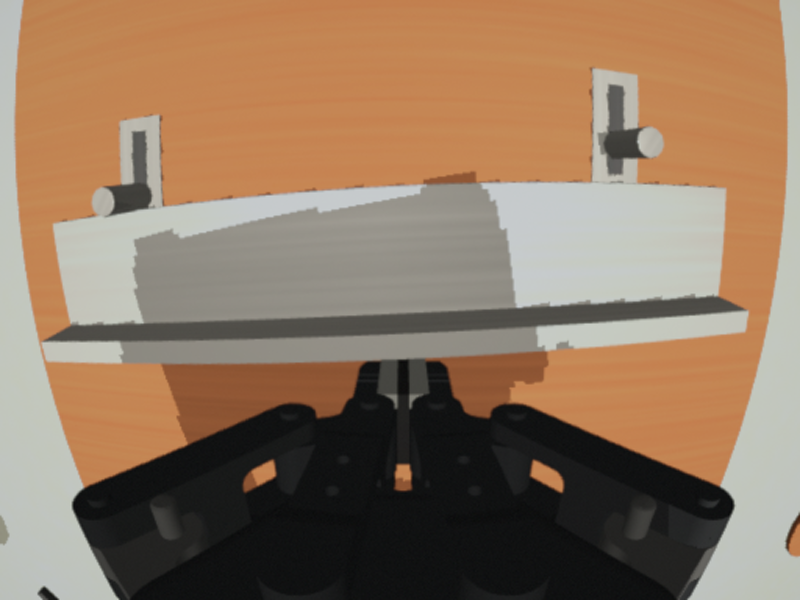

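The straightedge touches the left pin and has swung; its front edge runs from (54,224) to (726,188), with a gap still left at the right pin.

Run:
```python
from h import *
d=np.load("w4.npz");p=dict(X=d["X"],fx=d["c"][0],cx=d["c"][1],cy=d["c"][2])
se(p,(54,224),(726,188))
```

```text
len 0.2591636535558869 yaw -7.60230945402415 mid front [ 0.61389624 -0.01146744] centre [ 0.58911598 -0.00816003]
L gap -0.0003 y 0.0867
R gap 0.0082 y -0.083
tcp in se -0.0353879290367741 -0.006029476627596121
```

Call:
move_arm(
  plan=[
    [0.0004,0,0,0,0,0],
    [0.0004,0,0,0,0,0],
    [0.0004,0,0,0,0,0],
  ],
)

```text
time: 10.1
tcp_pos: [0.5542, -0.0095, 0.0312]
tcp_rot: [3.142, 0.0, -0.18]
force: [-2.5, -0.5, -0.6]
opening: -0.0
gripper_force: 1.2
```

Call:
move_arm(
  plan=[
    [0.0004,0,0,0,0,0],
    [0.0004,0,0,0,0,0],
    [0.0004,0,0,0,0,0],
    [0.0002,0,0,0,0,0],
  ],
)

```text
time: 10.43
tcp_pos: [0.5558, -0.0095, 0.0313]
tcp_rot: [-3.142, -0.0, -0.18]
force: [-2.6, -0.3, -1.0]
opening: 0.0002
gripper_force: 1.1
```

Call:
move_arm(
  plan=[
    [0.0002,0,0,0,0,0],
    [0.0002,0,0,0,0,0],
    [0.0002,0,0,0,0,0],
  ],
)

```text
time: 10.68
tcp_pos: [0.5562, -0.0095, 0.0313]
tcp_rot: [3.142, 0.0, -0.18]
force: [-2.0, -0.9, -0.5]
opening: 0.0003
gripper_force: 1.3
```

Call:
move_arm(
  plan=[
    [0.0002,0,0,0,0,0],
    [0.0002,0,0,0,0,0],
  ],
)

```text
time: 10.85
tcp_pos: [0.5567, -0.0095, 0.0313]
tcp_rot: [3.142, -0.0, -0.18]
force: [-2.8, -1.6, -1.2]
opening: 0.0
gripper_force: 1.2
```

Call:
move_arm(
  plan=[
    [0.0002,0,0,0,0,0],
    [0.0001,0,0,0,0,0],
  ],
)

```text
time: 11.02
tcp_pos: [0.5571, -0.0095, 0.0313]
tcp_rot: [-3.142, -0.0, -0.18]
force: [-2.3, -1.3, -0.5]
opening: 0.0005
gripper_force: 1.1
```

Call:
move_arm(
  plan=[
    [0.0002,0,0,0,0,0],
    [0.0001,0,0,0,0,0],
  ],
)

```text
time: 11.18
tcp_pos: [0.5573, -0.0095, 0.0313]
tcp_rot: [-3.142, 0.0, -0.18]
force: [-2.1, -1.9, -1.1]
opening: -0.0001
gripper_force: 1.2
```

Call:
move_arm(
  plan=[
    [0.0001,0,0,0,0,0],
    [0.0001,0,0,0,0,0],
  ],
)

```text
time: 11.35
tcp_pos: [0.5574, -0.0095, 0.0313]
tcp_rot: [3.142, 0.0, -0.18]
force: [-2.1, -1.6, -0.9]
opening: 0.0001
gripper_force: 1.3
```

Call:
move_arm(
  plan=[
    [0.0001,0,0,0,0,0],
    [0.0001,0,0,0,0,0],
  ],
)

```text
time: 11.52
tcp_pos: [0.5575, -0.0095, 0.0313]
tcp_rot: [3.142, 0.0, -0.18]
force: [-4.6, -0.5, 0.6]
opening: -0.0001
gripper_force: 1.7
```

Run:
```python
from h import *
p=wshot("w5");np.savez("w5.npz",X=p["X"],c=[p["fx"],p["cx"],p["cy"]]);o=get_obs();print(o["tcp_pos"],o["force"])
```

```text
[ 0.55749608 -0.00946701  0.03126023] [-2.80340342 -1.31086011 -0.13915958]
```

View pics/w5.png

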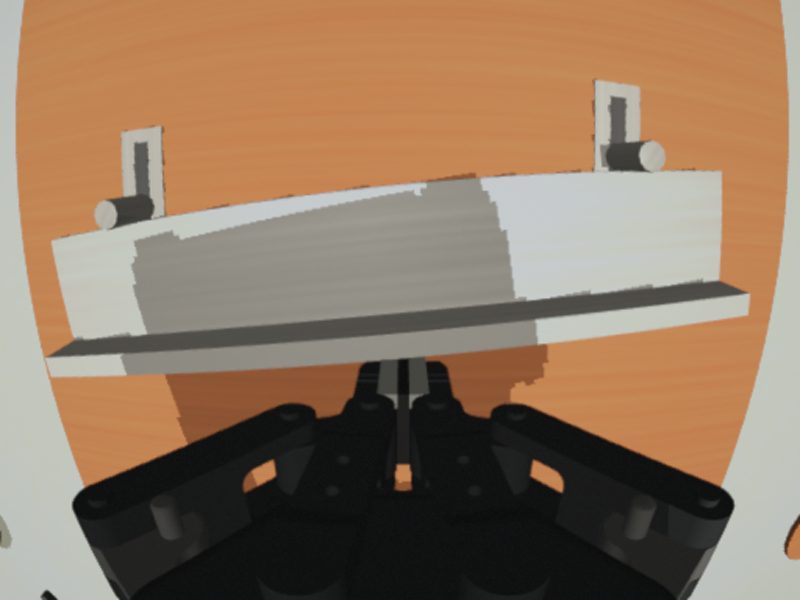

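Both pins now appear to be at the front edge, which runs from (51,240) to (722,171). I'll go on in 0.1 mm steps, watching the force.

Run:
```python
from h import *
d=np.load("w5.npz");p=dict(X=d["X"],fx=d["c"][0],cx=d["c"][1],cy=d["c"][2])
se(p,(51,240),(722,171))
```

```text
len 0.2602500892579558 yaw -4.858601579841122 mid front [ 0.61867111 -0.00888566] centre [ 0.59376094 -0.00676824]
L gap -0.0007 y 0.0834
R gap -0.0003 y -0.0865
tcp in se -0.03590597622794339 -0.005760606356793561
```

Call:
move_arm(
  plan=[
    [0.0001,0,0,0,0,0],
    [0.0001,0,0,0,0,0],
  ],
)

```text
time: 11.73
tcp_pos: [0.5575, -0.0094, 0.0312]
tcp_rot: [3.141, 0.001, -0.18]
force: [-4.2, -1.3, 1.4]
opening: 0.0002
gripper_force: 2.2
```

Call:
move_arm(
  plan=[
    [0.0001,0,0,0,0,0],
    [0.0001,0,0,0,0,0],
  ],
)

```text
time: 11.9
tcp_pos: [0.5575, -0.0095, 0.0312]
tcp_rot: [3.141, 0.001, -0.18]
force: [-5.9, -2.1, 0.9]
opening: -0.0003
gripper_force: 2.7
```

Call:
move_arm(
  plan=[
    [0.0001,0,0,0,0,0],
    [0.0001,0,0,0,0,0],
    [0,0,0,0,0,0],
  ],
)

```text
time: 12.15
tcp_pos: [0.5576, -0.0094, 0.0312]
tcp_rot: [3.141, 0.001, -0.18]
force: [-5.4, -0.7, 1.8]
opening: -0.0
gripper_force: 2.8
```

Call:
move_arm(
  plan=[
    [0.0001,0,0,0,0,0],
    [0,0,0,0,0,0],
  ],
)

```text
time: 12.32
tcp_pos: [0.5576, -0.0095, 0.0312]
tcp_rot: [3.141, 0.001, -0.18]
force: [-5.7, -1.0, 2.2]
opening: 0.0
gripper_force: 3.0
```

Call:
move_arm(
  plan=[
    [0.0001,0,0,0,0,0],
    [0.0001,0,0,0,0,0],
    [0,0,0,0,0,0],
  ],
)

```text
time: 12.57
tcp_pos: [0.5576, -0.0095, 0.0312]
tcp_rot: [3.141, 0.002, -0.18]
force: [-7.0, -2.1, 2.6]
opening: 0.0
gripper_force: 3.3
```

Call:
move_arm(
  plan=[
    [0.0001,0,0,0,0,0],
    [0.0001,0,0,0,0,0],
    [0,0,0,0,0,0],
  ],
)

```text
time: 12.82
tcp_pos: [0.5576, -0.0095, 0.0311]
tcp_rot: [3.141, 0.002, -0.18]
force: [-8.0, -1.5, 3.7]
opening: -0.0002
gripper_force: 3.6
```

Call:
move_arm(
  plan=[
    [0,0,0,0,0,0],
    [0,0,0,0,0,0],
    [0,0,0,0,0,0],
    [0,0,0,0,0,0],
  ],
)

```text
time: 13.15
tcp_pos: [0.5576, -0.0095, 0.0312]
tcp_rot: [3.141, 0.002, -0.18]
force: [-6.8, -1.2, 3.5]
opening: -0.0001
gripper_force: 3.6
```

Call:
move_arm(
  plan=[
    [0.0001,0,0,0,0,0],
    [0.0001,0,0,0,0,0],
    [0.0001,0,0,0,0,0],
    [0,0,0,0,0,0],
    [0,0,0,0,0,0],
    [0,0,0,0,0,0],
    [0,0,0,0,0,0],
  ],
)

```text
time: 13.73
tcp_pos: [0.5577, -0.0095, 0.0312]
tcp_rot: [3.141, 0.003, -0.18]
force: [-9.3, -0.7, 4.0]
opening: 0.0003
gripper_force: 4.0
```

Call:
move_arm(
  plan=[
    [-0.002,0,0,0,0,0],
    [-0.005,0.0005,0,0,0,0],
    [-0.01,0.001,0,0,0,0],
    [-0.01,0,0.02,0,0,0],
    [0,0,0.035,0,0,0],
    [0,0,0.035,0,0,0],
    [-0.003,-0.015,0.035,0,0,0],
    [-0.005,-0.03,0.015,0,0,0],
    [-0.005,-0.035,0,0,0,0],
    [-0.005,-0.035,0,0,0,0],
    [-0.005,-0.035,0,0,0,0],
    [-0.005,-0.035,0,0,0,0],
    [-0.005,-0.035,0,0,0,0],
    [-0.005,-0.035,0,0,0,0],
    [-0.005,-0.035,0,0,0,0],
    [-0.005,-0.028,0,0,0,0],
    [-0.005,0,0,0,0,0],
    [-0.006,0,0,0,0,0],
    [0,0,0,0,0,0],
    [0,0,0,0,0,0],
  ],
  grip=0.7,
)

```text
time: 15.4
tcp_pos: [0.4728, -0.3248, 0.1713]
tcp_rot: [-3.141, -0.0, -0.18]
force: [0.6, -0.2, 0.3]
opening: 0.0597
gripper_force: 0.0
```

Run:
```python
from h import *
p=wshot("w6");np.savez("w6.npz",X=p["X"],c=[p["fx"],p["cx"],p["cy"]]);o=get_obs();print(o["tcp_pos"],o["force"],o["time"],o["opening"])
for l in ["weight"]:
    print(l,[(np.round(np.array(d["extent"])*1.5625,1).tolist(),round(d["confidence"],2)) for d in find_in(p,l)[:4]])
```

```text
[ 0.47317617 -0.32481006  0.17141758] [ 0.12747522  0.08165499 -0.30882209] 15.45 0.060027054010556566
weight [([523.9, 258.9, 68.4, 58.3], 0.89), ([389.7, 247.3, 48.1, 72.3], 0.7), ([474.8, 331.4, 47.3, 51.1], 0.64), ([42.2, 110.8, 34.8, 41.9], 0.39)]
```

View pics/w6.png

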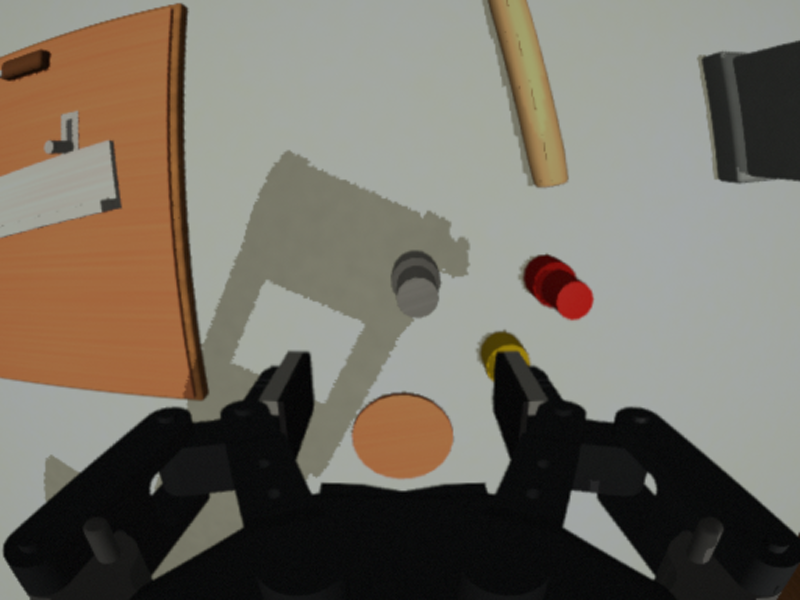

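The grey weight's top is centred at (418,298) and its body at about (415,273). Red and yellow stand clear of it, to its right and lower right.

Run:
```python
from h import *
d=np.load("w6.npz");p=dict(X=d["X"],fx=d["c"][0],cx=d["c"][1],cy=d["c"][2]);k=1/1.5625
print(wonz(p,418*k,298*k,.066),wonz(p,415*k,274*k,.02))
d=np.load("w1.npz");q=dict(X=d["X"],fx=d["c"][0],cx=d["c"][1],cy=d["c"][2])
o1,d1=wray(p,418*k,298*k);o2,d2=wray(q,768*k,261*k);t=np.linalg.lstsq(np.c_[d1,-d2],o2-o1,rcond=None)[0];print(o1+d1*t[0],o2+d2*t[1])
```

```text
[ 0.4673547  -0.33119685  0.066     ] [ 0.47066166 -0.33130328  0.02      ]
[ 0.46674154 -0.33116065  0.06382311] [ 0.46780381 -0.33124351  0.06352252]
```

Call:
move_arm(
  plan=[
    [-0.005,-0.006,-0.01,0,0,0],
    [0,0,-0.025,0,0,0],
    [0,0,-0.025,0,0,0],
    [0,0,-0.025,0,0,0],
    [0,0,-0.025,0,0,0],
    [0,0,-0.015,0,0,0],
    [0,0,-0.011,0,0,0],
    [0,0,0,0,0,0],
    [0,0,0,0,0,0],
  ],
)

```text
time: 16.25
tcp_pos: [0.468, -0.3318, 0.0349]
tcp_rot: [-3.141, 0.001, -0.18]
force: [-0.2, -0.3, 0.4]
opening: 0.0597
gripper_force: 0.0
```

Call:
move_arm(
  plan=[
    [0,0,0,0,0,0],
    [0,0,0,0,0,0],
    [0,0,0,0,0,0],
    [0,0,0,0,0,0],
    [0,0,0,0,0,0],
    [0,0,0,0,0,0],
    [0,0,0,0,0,0],
    [0,0,0,0,0,0],
  ],
  grip=0,
)

```text
time: 16.92
tcp_pos: [0.4687, -0.3324, 0.0366]
tcp_rot: [3.141, -0.002, -0.181]
force: [-0.5, 0.8, 5.9]
opening: 0.0217
gripper_force: 58.5
```

Call:
move_arm(
  plan=[
    [0,0,0.004,0,0,0],
    [0,0,0.006,0,0,0],
    [0,0,0.01,0,0,0],
    [0,0,0.015,0,0,0],
    [0,0,0.015,0,0,0],
    [0,0,0,0,0,0],
    [0,0,0,0,0,0],
  ],
)

```text
time: 17.5
tcp_pos: [0.4687, -0.3324, 0.0864]
tcp_rot: [3.141, -0.002, -0.18]
force: [-1.1, 0.6, -3.0]
opening: 0.0217
gripper_force: 58.8
```

Run:
```python
from h import *
o=get_obs();print(o["tcp_pos"],o["force"],o["opening"],o["ft_torque"])
p=wshot();im=p["color"];np.savez("w7.npz",X=p["X"],c=[p["fx"],p["cx"],p["cy"]])
s=viewer.snapshot("scene");u,v=np.array(proj(s,[.468,-.331,.06])).astype(int)
a=cv2.resize(im[170:340,150:360],(720,583),interpolation=cv2.INTER_CUBIC)[:,110:610]
b=cv2.resize(s["color"][v-45:v+45,u-23:u+23],(298,583),interpolation=cv2.INTER_CUBIC)
cv2.imwrite("pics/w7.png",np.hstack([a,b]))
```

```text
[ 0.46868234 -0.33241116  0.08644641] [-1.06508905  0.60976322 -2.96731497] 0.021653030034861274 [-0.00120825  0.01726544 -0.03645551]
```

View pics/w7.png

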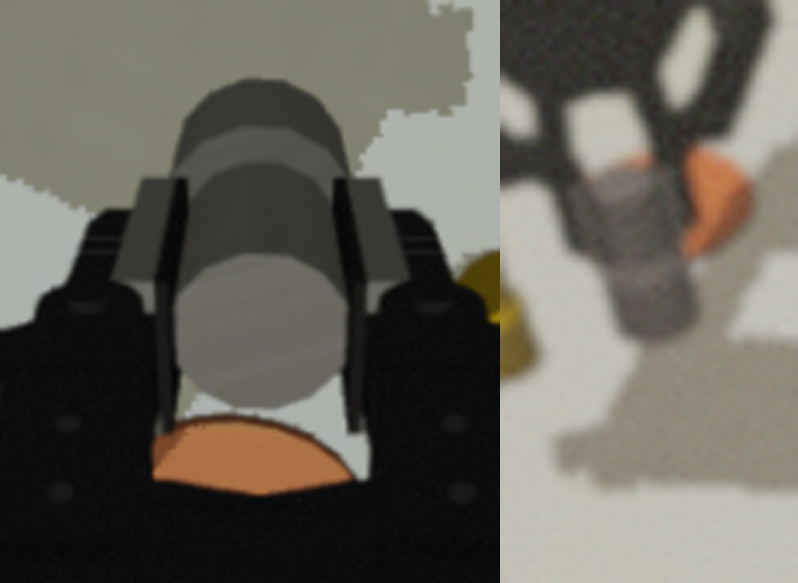

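The weight hangs upright and centred between the pads, and the 3 N load fits its mass. I'll carry it over the straightedge.

Call:
move_arm(
  plan=[
    [0,0,0.02,0,0,0],
    [0,0,0.025,0,0,0],
    [0.006,0.015,0.01,0,0,0],
    [0.01,0.025,0,0,0,0.5],
    [0.012,0.03,0,0,0,1],
    [0.012,0.03,0,0,0,1],
    [0.012,0.03,0,0,0,1],
    [0.012,0.03,0,0,0,1],
    [0.012,0.03,0,0,0,1],
    [0.012,0.03,0,0,0,0],
    [0.012,0.03,0,0,0,0],
    [0.012,0.03,0,0,0,0],
    [0.01,0.025,0,0,0,0],
    [0.006,0.015,0,0,0,0],
    [0.002,0.005,0,0,0,0],
    [0,0,0,0,0,0],
    [0,0,0,0,0,0],
  ],
)

```text
time: 19.02
tcp_pos: [0.5973, -0.0073, 0.1395]
tcp_rot: [3.141, 0.002, -0.084]
force: [0.1, 0.6, -2.6]
opening: 0.0221
gripper_force: 59.2
```

Run:
```python
from h import *
p=wshot();np.savez("w8.npz",X=p["X"],c=[p["fx"],p["cx"],p["cy"]],im=p["color"]);o=get_obs();print(o["tcp_pos"],o["tcp_rot"],o["force"],o["opening"])
g=p["color"]
# check SE front edge: columns through predicted front edge, find bright->copper jump
n=np.array([.9964,-.0847]);y=np.array([.0847,.9964]);m=np.array([.6182,-.0088])
for s in(-.12,-.06,-.03,.04,.06,.12):
    row=[]
    for e in np.arange(-.008,.0085,.001):
        u,v=wproj(p,[*(m+y*s+n*e),.026]);row.append(int(g[int(round(v)),int(round(u)),0]) if 0<=v<384 and 0<=u<512 else -1)
    print(s,row)
```

```text
[ 0.59726838 -0.00778732  0.13963259] [ 3.14110939e+00  1.43736140e-03 -8.46827510e-02] [ 0.56072552 -0.93328358 -3.0857308 ] 0.0214958053240715
-0.12 [195, 195, 193, 193, 193, 192, 191, 189, 184, 120, 76, 87, 87, 86, 86, 86, 86]
-0.06 [203, 203, 203, 203, 203, 203, 203, 203, 199, 159, 102, 85, 86, 86, 86, 86, 86]
-0.03 [135, 134, 133, 133, 133, 133, 134, 135, 121, 87, 75, 82, 84, 83, 82, 83, 82]
0.04 [138, 136, 135, 135, 136, 136, 136, 136, 136, 119, 57, 52, 52, 52, 52, 52, 51]
0.06 [136, 136, 135, 135, 136, 135, 136, 136, 135, 106, 70, 54, 53, 52, 54, 51, 52]
0.12 [192, 191, 191, 193, 194, 194, 192, 192, 188, 112, 87, 88, 87, 86, 86, 85, 85]
```

Call:
move_arm(
  plan=[
    [0.0007,0,-0.01,0,0,0],
    [0,0,-0.02,0,0,0],
    [0,0,-0.02,0,0,0],
    [0,0,-0.012,0,0,0],
    [0,0,-0.006,0,0,0],
    [0,0,-0.003,0,0,0],
    [0,0,-0.002,0,0,0],
    [0,0,-0.001,0,0,0],
    [0,0,-0.001,0,0,0],
    [0,0,0,0,0,0],
  ],
)

```text
time: 19.9
tcp_pos: [0.5992, -0.007, 0.0659]
tcp_rot: [-3.142, -0.001, -0.084]
force: [1.0, -0.2, -2.2]
opening: 0.0217
gripper_force: 59.2
```

Call:
move_arm(
  plan=[
    [0,0,-0.0005,0,0,0],
    [0,0,-0.0005,0,0,0],
    [0,0,-0.0005,0,0,0],
  ],
)

```text
time: 20.15
tcp_pos: [0.5989, -0.0069, 0.064]
tcp_rot: [-3.142, -0.0, -0.084]
force: [-0.1, 0.8, -3.1]
opening: 0.0212
gripper_force: 59.2
```

Call:
move_arm(
  plan=[
    [-0.0005,0,-0.0005,0,0,0],
    [0,0,-0.0005,0,0,0],
    [0,0,0,0,0,0],
  ],
)

```text
time: 20.4
tcp_pos: [0.5981, -0.007, 0.0627]
tcp_rot: [-3.142, 0.0, -0.085]
force: [-0.1, 0.1, -2.7]
opening: 0.0217
gripper_force: 59.2
```

Call:
move_arm(
  plan=[
    [0,0,-0.0003,0,0,0],
    [0,0,-0.0003,0,0,0],
    [0,0,0,0,0,0],
  ],
)

```text
time: 20.65
tcp_pos: [0.5983, -0.007, 0.0626]
tcp_rot: [-3.142, -0.0, -0.085]
force: [-1.5, -0.4, 5.0]
opening: 0.0217
gripper_force: 59.7
```

Call:
move_arm(
  plan=[
    [0,0,0.0003,0,0,0],
    [0,0,0,0,0,0],
    [0,0,0,0,0,0],
  ],
)

```text
time: 20.9
tcp_pos: [0.5983, -0.007, 0.0626]
tcp_rot: [-3.142, -0.0, -0.084]
force: [-1.1, 1.1, 2.5]
opening: 0.0214
gripper_force: 59.7
```

Call:
move_arm(
  plan=[
    [0,0,0,0,0,0],
    [0,0,0,0,0,0],
    [0,0,0,0,0,0],
    [0,0,0,0,0,0],
    [0,0,0,0,0,0],
  ],
  grip=0.6,
)

```text
time: 21.32
tcp_pos: [0.5984, -0.007, 0.0624]
tcp_rot: [-3.142, -0.0, -0.084]
force: [0.7, -0.6, -0.3]
opening: 0.0511
gripper_force: 0.0
```

Call:
move_arm(
  plan=[
    [0,0,0.003,0,0,0],
    [0,0,0.008,0,0,0],
    [0,0,0.015,0,0,0],
    [0,0,0.025,0,0,0],
    [0,0,0.03,0,0,0],
    [0,0,0.03,0,0,0],
    [0,0,0.01,0,0,0],
    [0,0,0,0,0,0],
    [0,0,0,0,0,0],
  ],
)

```text
time: 22.07
tcp_pos: [0.5984, -0.007, 0.1839]
tcp_rot: [-3.142, -0.001, -0.084]
force: [0.2, 0.7, -0.5]
opening: 0.0515
gripper_force: 0.0
```

Run:
```python
from h import *
p=wshot();o=get_obs();print(o["tcp_pos"],o["force"],o["opening"],o["time"]);g=p["color"]
n=np.array([.9964,-.0847]);y=np.array([.0847,.9964]);m=np.array([.6182,-.0088])
for s in(-.12,-.06,.06,.12):
    print(s,[int(g[int(round(v)),int(round(u)),0]) if 0<=v<384 and 0<=u<512 else -1 for u,v in(wproj(p,[*(m+y*s+n*e),.026]) for e in np.arange(-.004,.0055,.001))])
for d in find_in(p,"weight")[:3]: print(d["extent"],d["confidence"])
P=[.598,-.007];print("pred top",wproj(p,P+[.092]),"foot",wproj(p,P+[.026]))
s=viewer.snapshot("scene")
for d in find_in(s,"weight")[:4]: print(np.round(d["extent"]),d["confidence"])
print("pred scene top/foot",proj(s,P+[.092]),proj(s,P+[.026]))
```

```text
[ 0.59760343 -0.00695053  0.1827257 ] [-0.82730821  0.04590877 -0.41080629] 0.05131530994837472 22.1167
-0.12 [188, 188, 186, 185, 179, 120, 72, 80, 82, 81]
-0.06 [194, 194, 194, 194, 190, 148, 96, 81, 80, 81]
0.06 [128, 129, 128, 129, 128, 99, 61, 49, 49, 49]
0.12 [187, 188, 187, 185, 182, 121, 86, 81, 81, 81]
[243.9, 159.3, 29.1, 47.3] 0.82
[483.9, 263.5, 24.7, 34.9] 0.63
[506.7, 234.6, 5.3, 15.3] 0.54
pred top (np.float64(259.2920327309765), np.float64(190.90634489818189)) foot (np.float64(258.9265928449889), np.float64(173.72151723955324))
[258. 172.  16.  23.] 0.73
[ 79. 203.  20.  27.] 0.73
[ 93. 188.  14.  26.] 0.52
pred scene top/foot (np.float64(266.6169411879334), np.float64(172.85236059515302)) (np.float64(266.2786481262342), np.float64(193.19687298852728))
```

The weight stands where planned in both views, and the straightedge's edge hasn't moved.

```bash
python3 -c "
from h import *
print(job.sign_off())"
```

```text
the job is handed in; nothing more can be done
None
```

The job is handed in, no verdict returned: the straightedge was pressed against both pins (9 N total push, wrist reading), and the weight stands released on its flat in both views with the front edge still at the pins.

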